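# Set the polariser ring to the red index peg and press the lamp button

## Task

Push the upright yellow lever post of the polariser ring round its arc, without gripping it, until the ring's black pointer points straight at the red peg on the scale. Leave the ring there and then press the green lamp button fully down and let it come back up. Do not press the button before the ring is set, and leave the two vials and the beaker standing where they are.

Things in the scene. Friction and masses are not known exactly. Their poses are not given: they have to be found in the camera images.
- light_base: White flat light base, 200 x 200 mm, top face 30 mm above the worktop, bolted down. Origin under its centre, on the worktop; x away from the robot, y left (at yaw 0). In its middle the dark polariser ring, 100 mm across, top 44 mm above the worktop; black scale ticks round it. Left and right of it a black slot parallel to x, each with a coloured peg.
- ring_axis (a point): Point on the vertical turning axis of the ring, 44 mm above the worktop, at the centre of the base.
- ring (a joint): Angle of the polariser ring (rad), positive counter-clockwise seen from above; at 0 its lever and pointer point along the base's -x (toward the robot). Stops at -1.95 and 1.95. Stiff: it turns at about 2 N on the post and stays where it is left, without spring or coasting.
- lever_post (a point): Centre of the top of the ring's upright yellow finger post with a black band: 20 mm diameter, 60 mm from the ring's axis; its free part reaches from 47 mm to 98 mm above the worktop (this point is at 98 mm). It turns with the ring; its frame is the ring's: -x points outward along the pointer.
- pointer_tip (a point): Tip of the small black pointer, 4 mm wide, at the outer end of the lever, on the same radius as the post, 78 mm from the ring's axis, 37 mm above the worktop. Frame turns with the ring: -x points outward.
- red_peg_head (a point): Top centre of the red index peg, 14 mm diameter, rising from the base's top to 43 mm above the worktop, 87 to 89 mm from the ring's axis, fixed. It stands in the left or the right slot, up to 18 mm from the slot's middle, so the ring must turn to 1.36 to 1.78 rad one way or the other. The pointer passes inside it without touching.
- blue_peg_head (a point): Top centre of the same kind of peg in blue, in the other slot (the wrong one), fixed.
- lamp_button_top (a point): Centre of the top of the round green lamp button, 22 mm diameter, in a black housing of 38 mm diameter whose rim is 42 mm above the worktop, at the far left corner of the base. Top at 52 mm above the worktop when up.
- lamp_button (a joint): Travel of the lamp button (m): 0 up, 0.006 fully down. Spring return; starts to move at 1.2 N, fully down at 4 N.
- vial_amber: Loose sample vial with an orange cap, 22 mm wide, 33 mm tall, standing left of the base. Origin at the centre of its underside. To be left alone.
- vial_sky: Loose sample vial with a sky-blue cap, 22 mm wide, 39 mm tall, standing right of the base. Origin at the centre of its underside. To be left alone.
- beaker_100: Loose small clear beaker, 58 mm wide, 70 mm tall, standing left of the base. Origin at the centre of its underside. To be left alone.

How it is judged:
By the outcome, as a careful person would: the job done as asked, in the order asked, and still so for the second after the job is handed in, with the robot touching nothing.
It also fails if it takes over 51 s, if anything falls off the work surface, if the arm or the gripper's body presses on something with over 40 N, if the wrist force passes 120 N, or if a joint passes its speed limit or range.

## Robot

A 6-joint arm with a two-finger parallel gripper is mounted at the origin on a cart in front of the work surface, level with it; the furniture and walls round the work are solid. World frame = base frame: x ahead of the robot, y to its left, z up, the work surface at z = 0. Lengths are in m, angles in degrees, forces in N, time in s.
With the tool pointing down it reaches from about 0.4 to 0.925 m from the base axis. Payload 3.4 kg.
Tool frame: the origin (TCP) lies midway between the tips of the shut fingers; the grasp point (between the pads) lies 19 mm behind it (ctrl.grip_point_offset is the distance from the TCP to the grasp point, in m); z points along the fingers, y is the direction in which the jaws open and shut (so a half turn about z gives the same grasp; the last joint's range is limited). The gripper opens to 85 mm and grips with 20 to 120 N. Pads are 22 mm wide; open, the fingers measure 114 mm over their backs; the gripper's body (76 mm by 85 mm) begins 54 mm behind the grasp point. The pads swing forward as they close: fully open they stand 13 mm farther back than shut.
Start: joints at [-68.211, 17.578, 86.31, -0, 76.112, -4.211], TCP at [0.252, -0.517, 0.231] pointing down, gripper open.
Joint ranges: [-179.03, 179.03], [-60, 130.46], [8.19, 133.38], [-81.62, 261.62], [5.75, 156.47], [-153.77, 153.77]. Speed limits (degrees/s): [147.25, 147.25, 180, 180, 180, 180].

## Interface

Orientations are given as a 3x3 rotation matrix whose columns are the frame's x, y, z axes.
In Python, from plant import ctrl gives the robot as it stands.
- The arm moves only by the tool apply_moves, never from a script. Its argument "series" is a list that holds one entry, the list of rows, each a list of 5 numbers: the shift along the world's x, y, z in m, then the turn about the world's z in rad, then the opening, from 0 (shut) to 1 (fully open). In form: [[[x, y, z, twist, jaw], ...]]. A call has 1 to 10 rows; each row shifts and turns the commanded pose from where the row before left it; what a row does not reach is not made up. A row lasts 1/12 s, in which the tool goes at most 41.7 mm and 7.16 degrees, less where a joint would pass 70% of its speed; a pose out of reach is approached as far as the arm can. A call is refused whole if a number of a shift passes 0.0417 or a number of a turn 0.125, either way. A call with a gripper value outside its range is refused whole. The fingers move at their own pace and stop on an object; "newtons" is the grip in N (left out, the last holds). Time passes only in rows, so rows that do not move let the fingers close. It gives the time, the measured TCP pose, the force and the opening at its end, in the units of the state.
- ctrl.get_state(): the state, without advancing time (a new reading comes with each control period).
- ctrl.get_image(name): name is "scene" or "top" or "wrist"; returns a dict with "pixels" (384x512x3 uint8, red, green, blue), "K" (3x3 intrinsics, pixels), "extrinsics" (4x4, takes a point from camera to world coordinates); the wrist camera has in their place "tool_from_camera" (4x4, takes a point from camera to tool coordinates, whose origin is the TCP and whose axes are the flange's). Camera axes: x right, y down, z forward; pixel columns grow to the right and rows downward; lengths in m; the calibration is good to about 2 mm. A picture is of the moment at which its call begins: read the wrist's pose just before it. There is no depth.
- ctrl.sign_off(): hands the job in, once; it reports no verdict.
The state is a dict: "time": time; "joints": joint angles; "qvel": joint speeds; "tau": joint torques, N m; "eef_pos": TCP position; "eef_rot": TCP orientation; "contact_force": force on the tool from outside, world axes, zero at the start; "moment": the same for the moment, N m; "gripper_width": finger opening in m.
Only numpy, scipy, OpenCV 4.12 (cv2) and the standard library are available. Lean on these libraries where they do the work, as an engineer would, in place of code of your own. Each camera call takes 0.05 s, during which the arm holds its last target. There are 200 camera calls.

## Working session

There is one attempt and no reset: what is moved stays moved. The work goes in short steps, Python scripts to look and compute and a tool call to move; the robot and the scene stay as the last step left them, time stands still between calls to the robot, and variables do not carry over. Pictures are saved under pics/ and viewed, about 8 in all and at most 12, crops included, and the job is handed in when it is done.

Besides the shell and the picture viewer there is one more tool, called in YAML: its name, and indented under it one key for each argument. apply_moves: Moves the arm, as the interface text tells. Its arguments: {"type":"object","properties":{"series":{"type":"array","items":{"type":"array","items":{"type":"array","items":{"type":"number"}}}},"newtons":{"type":"number"}},"required":["series"]}

```bash
mkdir -p pics
cat > h.py <<'E'
import numpy as np, cv2
from plant import ctrl
def grab(n,f=None):
    s=ctrl.get_state(); d=ctrl.get_image(n); im=cv2.cvtColor(d["pixels"],cv2.COLOR_RGB2BGR)
    if n=="wrist":
        T=np.eye(4);T[:3,:3]=s["eef_rot"];T[:3,3]=s["eef_pos"];E=T@np.array(d["tool_from_camera"])
    else: E=np.array(d["extrinsics"])
    if f: cv2.imwrite("pics/"+f,im)
    return im,np.array(d["K"]),E
def ray(K,E,u,v,z):
    r=E[:3,:3]@np.linalg.inv(K)@[u,v,1]; o=E[:3,3]
    return o+r*(z-o[2])/r[2]
def proj(K,E,p):
    q=np.linalg.inv(E)@np.r_[p,1]; q=K@q[:3]; return q[:2]/q[2]
def blobs(im,lo,hi,mn=8):
    m=cv2.inRange(cv2.cvtColor(im,cv2.COLOR_BGR2HSV),np.array(lo),np.array(hi))
    n,_,st,c=cv2.connectedComponentsWithStats(m)
    return [(c[i].round(1).tolist(),st[i].tolist()) for i in range(1,n) if st[i,4]>=mn]
E
python3 - <<'E'
from h import *
s=ctrl.get_state();print(s)
a,K,E=grab("top","top0.png");b,K2,E2=grab("scene","scene0.png")
print(K,E.round(3));print(E2.round(3))
cv2.imwrite("pics/both.png",cv2.resize(np.vstack([a,b]),(400,600)))
for n,lo,hi in [("yellow",(22,120,100),(35,255,255)),("red",(0,150,80),(6,255,255)),("green",(45,100,60),(85,255,255)),("blue",(105,130,60),(130,255,255)),("orange",(8,150,100),(20,255,255)),("sky",(90,80,100),(104,255,255))]:
    print(n,blobs(a,lo,hi),"|",blobs(b,lo,hi))
E
```

```text
{'time': 0.0, 'joints': array([-6.82111735e+01,  1.76228931e+01,  8.63825278e+01, -7.23711058e-04,
        7.61111803e+01, -4.21049790e+00]), 'qvel': array([ 0.01009236,  0.03817073, -0.05327153, -0.0143928 , -0.04472888,
       -0.06069645]), 'tau': array([ 3.00701628e-03, -4.57542551e+01, -2.51920509e+01,  1.01306371e-04,
        1.33160606e-02,  2.84881571e-05]), 'eef_pos': array([ 0.25178212, -0.51617926,  0.23038368]), 'eef_rot': array([[ 8.98797933e-01,  4.38362506e-01, -7.66778437e-04],
       [ 4.38363155e-01, -8.98795967e-01,  1.88513346e-03],
       [ 1.37194461e-04, -2.03048147e-03, -9.99997929e-01]]), 'contact_force': array([ 0.32781805,  0.38961113, -0.36096083]), 'moment': array([ 0.01961848, -0.00572971, -0.02056308]), 'gripper_width': 0.08549553822738054}
[[388.91205889   0.         253.15816059]
 [  0.         388.91205889 190.14700474]
 [  0.           0.           1.        ]] [[ 0.028 -0.995  0.092  0.446]
 [-0.999 -0.025  0.037  0.004]
 [-0.035 -0.093 -0.995  0.947]
 [ 0.     0.     0.     1.   ]]
[[-0.781 -0.3    0.548  0.055]
 [-0.625  0.365 -0.69   0.595]
 [ 0
[... 3148 characters left out ...]
.3, 180.4], [291, 179, 6, 3, 13]), ([292.5, 190.3], [290, 184, 6, 15, 73]), ([241.3, 224.4], [238, 221, 8, 8, 49])]
sky [] | [([55.1, 150.5], [50, 148, 12, 6, 27]), ([42.3, 154.4], [36, 152, 13, 6, 27]), ([54.7, 155.3], [49, 153, 11, 6, 21]), ([1.4, 166.1], [0, 159, 5, 13, 18]), ([44.5, 158.6], [43, 158, 5, 3, 8]), ([55.3, 159.5], [51, 158, 8, 4, 14]), ([38.9, 160.5], [37, 160, 5, 2, 8]), ([45.6, 162.5], [41, 161, 11, 4, 17]), ([51.3, 165.8], [44, 163, 15, 7, 19]), ([55.2, 168.7], [45, 165, 21, 9, 34]), ([63.7, 170.3], [61, 169, 6, 4, 11]), ([94.1, 170.3], [83, 168, 21, 8, 63]), ([50.5, 174.5], [42, 171, 18, 8, 37]), ([54.5, 177.7], [43, 173, 24, 10, 42]), ([11.1, 195.8], [9, 194, 5, 4, 9])]
```

View pics/top0.png

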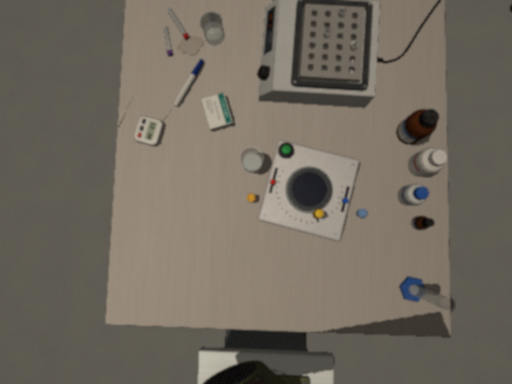

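View pics/scene0.png

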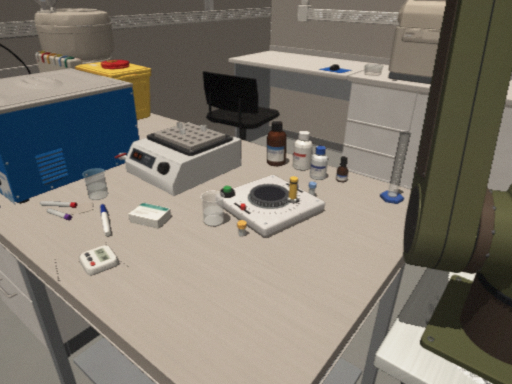

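Top view: the ring is at about (309,189), the post at (319,213), the red peg in the left slot at (273,181) and the blue peg at (345,200). The green button is at (286,149), the beaker at (253,160) and the amber vial at (251,197).

Run:
```python
from h import *
im,K,E=grab("top")
m=cv2.inRange(im,(150,150,150),(255,255,255))
# base corners from white blob containing area near ring
n,l,st,c=cv2.connectedComponentsWithStats(cv2.morphologyEx(m,cv2.MORPH_CLOSE,np.ones((9,9))))
P=lambda u,v,z:ray(K,E,u,v,z)[:2].round(4)
i=l[200,270]; print(st[i]); 
if i:
    r=cv2.minAreaRect(np.argwhere(l==i)[:,::-1].astype(np.float32)); print(r,"base centre",P(*r[0],.03),[P(*p,.03) for p in cv2.boxPoints(r)])
g=im.max(2); d=((g<75)*255).astype(np.uint8); n,l,st,c=cv2.connectedComponentsWithStats(d); i=l[189,309]; print(st[i],c[i],"ring",P(*c[i],.044))
print("red",P(272.6,181.4,.043),"blue",P(344.8,200.2,.043),"btn",P(285.6,149,.052),"post",P(318.5,213.5,.098),"amber",P(251,197.5,.03),"beaker",P(253,160,.05),"sky",P(362,213,.035))
cv2.imwrite("pics/z.png",cv2.resize(im[130:250,230:380],(750,600),interpolation=2))
```

```text
[ 260  156   53   72 1528]
((291.3823547363281, 190.4705810546875), (48.50712585449219, 68.63758087158203), 14.03624439239502) base centre [ 0.532  -0.0516] [array([0.4654, 0.0219]), array([ 0.625 , -0.0136]), array([ 0.5991, -0.1256]), array([ 0.4409, -0.0888])]
[ 288  168   44   43 1428] [309.41596639 188.93627451] ring [ 0.5353 -0.0924]
red [ 0.551  -0.0066] blue [ 0.5112 -0.1744] btn [ 0.6266 -0.035 ] post [ 0.4769 -0.1071] amber [0.5129 0.0434] beaker [0.5994 0.0403] sky [ 0.483  -0.2157]
```

View pics/z.png

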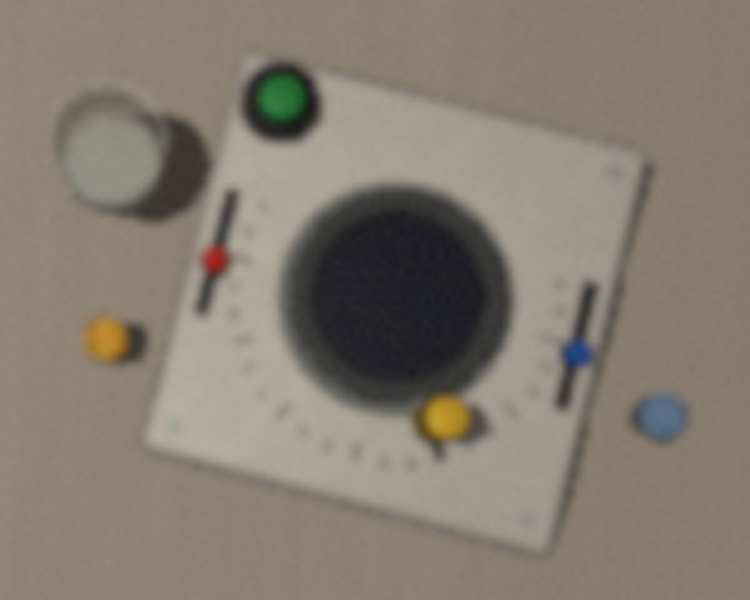

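Zoomed top view: yaw is about -14°, and the pointer is near (440,458) at the post's azimuth of ~194°. The target azimuth is ~80°, so the ring turns clockwise ~114°. A tall cylinder stands near the route, so I'll check its height first.

Run:
```python
from h import *
im,K,E=grab("top"); b,K2,E2=grab("scene")
p=ray(K,E,411,289,0.01);print(p)
for h in (.1,.15,.2,.25,.3): q=np.r_[p[:2],h]; print(h,proj(K,E,q).round(),proj(K2,E2,q).round())
```

```text
[ 0.30988917 -0.3354591   0.01      ]
0.1 [427. 296.] [398. 165.]
0.15 [437. 300.] [402. 147.]
0.2 [449. 305.] [406. 127.]
0.25 [462. 311.] [410. 107.]
0.3 [478. 318.] [415.  86.]
```

apply_moves:
  series:
    - [[0, 0, 0.04, 0, 0], [0, 0, 0.04, 0, 0], [0, 0, 0.04, 0.1, 0], [0.016, 0.026, 0, 0.1, 0], [0.016, 0.026, 0, 0.1, 0], [0.016, 0.026, 0, 0.1, 0], [0.016, 0.026, 0, 0.1, 0], [0.016, 0.026, 0, 0.1, 0], [0.016, 0.026, 0, 0.1, 0], [0.016, 0.026, 0, 0.1, 0]]

```text
time: 1.08
eef_pos: [0.3644, -0.3334, 0.3513]
eef_rot: [[0.307, 0.952, 0.0], [0.952, -0.307, 0.0], [0.0, 0.0, -1.0]]
contact_force: [0.8, 0.0, -0.2]
gripper_width: 0.0002
```

apply_moves:
  series:
    - [[0.016, 0.026, 0, 0.1, 0], [0.016, 0.026, 0, 0.1, 0], [0.016, 0.026, 0, 0.1, 0], [0.016, 0.026, 0, 0.1, 0], [0.016, 0.026, -0.01, 0.1, 0], [0.016, 0.026, -0.03, 0.06, 0], [0.016, 0.026, -0.03, 0, 0], [0.014, 0.026, -0.03, 0, 0], [0.0, 0.0, -0.03, 0, 0], [0, 0, 0, 0, 0]]

```text
time: 1.92
eef_pos: [0.4853, -0.1254, 0.2176]
eef_rot: [[-0.244, 0.97, -0.011], [0.97, 0.244, 0.004], [0.007, -0.01, -1.0]]
contact_force: [-1.4, 1.6, -1.2]
gripper_width: 0.0001
```

Run:
```python
from h import *
s=ctrl.get_state(); print(s["time"],s["eef_pos"],s["eef_rot"].round(3),s["joints"].round(),s["gripper_width"])
im,K,E=grab("wrist","w1.png"); print(E.round(3))
for n,p in dict(ring=(.5353,-.0924,.044),red=(.551,-.0066,.043),btn=(.6266,-.035,.052),post=(.4769,-.1071,.098)).items(): print(n,proj(K,E,np.array(p)).round())
for n,lo,hi in [("yellow",(20,120,60),(35,255,255)),("red",(0,150,50),(6,255,255)),("green",(45,100,40),(85,255,255)),("blue",(105,130,60),(130,255,255))]: print(n,blobs(im,lo,hi,40))
```

```text
1.9167 [ 0.48529142 -0.12543353  0.21756886] [[-0.244  0.97  -0.011]
 [ 0.97   0.244  0.004]
 [ 0.007 -0.01  -1.   ]] [-19.  13.  96.   0.  72. -33.] 0.00014772695776724834
[[ 0.97   0.237  0.06   0.469]
 [ 0.245 -0.929 -0.277 -0.054]
 [-0.01   0.283 -0.959  0.361]
 [ 0.     0.     0.     1.   ]]
ring [313. 152.]
red [354.  71.]
btn [420. 120.]
post [254. 162.]
yellow [([330.7, 7.9], [321, 0, 22, 19, 352]), ([256.2, 158.8], [245, 144, 23, 30, 511])]
red [([353.7, 70.3], [347, 64, 14, 14, 164])]
green [([419.3, 119.1], [406, 108, 27, 23, 495])]
blue [([271.0, 215.3], [266, 210, 12, 12, 114]), ([97.0, 279.2], [73, 264, 44, 37, 842])]
```

View pics/w1.png

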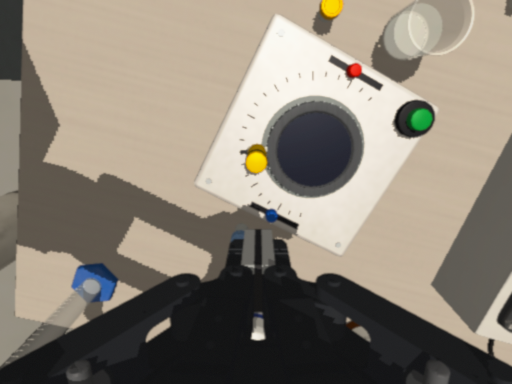

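The wrist view agrees with the top estimates to within a few pixels: ring (314,147), post (256,159), red peg (354,70), button (419,119). I'll refine the positions and descend behind the post.

```bash
cat >> h.py <<'E'
def measure(name="wrist",f=None):
    im,K,E=grab(name,f)
    hsv=cv2.cvtColor(im,cv2.COLOR_BGR2HSV)
    out={}
    for n,lo,hi,z in [("red",(0,150,50),(6,255,255),.043),("blue",(105,130,60),(130,255,255),.043),("btn",(45,100,40),(85,255,255),.052)]:
        for c,s in blobs(im,lo,hi,40 if name=="wrist" else 9):
            p=ray(K,E,*c,z)
            if .4<p[0]<.7 and -.2<p[1]<.02: out.setdefault(n,[]).append(p[:2].round(4).tolist())
    # ring: darkest disc inside: ellipse fit of the inner glass
    d=((im.max(2)<60)*255).astype(np.uint8); n,l,st,c=cv2.connectedComponentsWithStats(d)
    u,v=proj(K,E,np.array([.5353,-.0924,.044])).astype(int)
    if 0<=u<512 and 0<=v<384 and l[v,u]:
        cn=max(cv2.findContours((l==l[v,u]).astype(np.uint8),0,2)[0],key=len)
        (x,y),ax,_=cv2.fitEllipse(cn); out["ring"]=(ray(K,E,x,y,.044)[:2].round(4).tolist(),ax)
    return out
E
python3 - <<'E'
from h import *
print(ctrl.get_state()["eef_pos"]); print(measure())
E
```

```text
[ 0.48657005 -0.12692324  0.22040266]
{'red': [[0.5504, -0.0063]], 'blue': [[0.5114, -0.1724]], 'btn': [[0.6254, -0.0346]], 'ring': ([0.5386, -0.0923], (62.00337600708008, 76.97230529785156))}
```

apply_moves:
  series:
    - [[0, -0.02, -0.02, 0, 0], [0, 0, -0.03, 0, 0], [0, 0, -0.03, 0, 0], [0, 0, -0.03, 0, 0], [0, 0, -0.03, 0, 0], [0, 0, -0.01, 0, 0], [0, 0, 0, 0, 0], [0, 0, 0, 0, 0]]

```text
time: 2.68
eef_pos: [0.4904, -0.1497, 0.0747]
eef_rot: [[-0.24, 0.971, 0.002], [0.971, 0.24, -0.001], [-0.001, 0.002, -1.0]]
contact_force: [-0.6, -0.4, 0.6]
gripper_width: -0.0001
```

Run:
```python
import numpy as np
C=np.array([.536,-.092])
def pos(f): r=np.array([np.cos(f),np.sin(f)]); t=np.array([r[1],-r[0]]); return C+.058*r-.021*t
p=np.array([.4904,-.1497])
for k,f in enumerate(np.deg2rad(194)-.075*np.arange(0,24)):
    q=pos(f); d=(q-p).round(4); p=p+d; print(k,np.rad2deg(f).round(1),d,p.round(4))
```

```text
0 194.0 [-0.0056  0.0233] [ 0.4848 -0.1264]
1 189.7 [-0.0024  0.0039] [ 0.4824 -0.1225]
2 185.4 [-0.0022  0.0041] [ 0.4802 -0.1184]
3 181.1 [-0.0018  0.0043] [ 0.4784 -0.1141]
4 176.8 [-0.0015  0.0044] [ 0.4769 -0.1097]
5 172.5 [-0.0011  0.0044] [ 0.4758 -0.1053]
6 168.2 [-0.0009  0.0046] [ 0.4749 -0.1007]
7 163.9 [-0.0004  0.0046] [ 0.4745 -0.0961]
8 159.6 [-0.0002  0.0046] [ 0.4743 -0.0915]
9 155.3 [0.0002 0.0046] [ 0.4745 -0.0869]
10 151.0 [0.0006 0.0046] [ 0.4751 -0.0823]
11 146.7 [0.0009 0.0046] [ 0.476  -0.0777]
12 142.4 [0.0012 0.0044] [ 0.4772 -0.0733]
13 138.1 [0.0016 0.0044] [ 0.4788 -0.0689]
14 133.8 [0.0019 0.0042] [ 0.4807 -0.0647]
15 129.5 [0.0022 0.0041] [ 0.4829 -0.0606]
16 125.2 [0.0025 0.0038] [ 0.4854 -0.0568]
17 120.9 [0.0028 0.0037] [ 0.4882 -0.0531]
18 116.7 [0.003  0.0035] [ 0.4912 -0.0496]
19 112.4 [0.0033 0.0033] [ 0.4945 -0.0463]
20 108.1 [0.0036 0.0029] [ 0.4981 -0.0434]
21 103.8 [0.0037 0.0027] [ 0.5018 -0.0407]
22 99.5 [0.004  0.0025] [ 0.5058 -0.0382]
23 95.2 [0.0041 0.0021] [ 0.5099 -0.0361]
```

apply_moves:
  series:
    - [[-0.0028, 0.0116, -0.005, 0, 0], [-0.0028, 0.0117, -0.005, 0, 0], [-0.0024, 0.0039, 0, -0.075, 0], [-0.0022, 0.0041, 0, -0.075, 0], [-0.0018, 0.0043, 0, -0.075, 0], [-0.0015, 0.0044, 0, -0.075, 0], [-0.0011, 0.0044, 0, -0.075, 0], [-0.0009, 0.0046, 0, -0.075, 0], [0, 0, 0, 0, 0]]

```text
time: 3.43
eef_pos: [0.4739, -0.0982, 0.0642]
eef_rot: [[0.206, 0.979, 0.002], [0.979, -0.206, -0.0], [-0.0, 0.002, -1.0]]
contact_force: [-0.7, 0.1, 1.1]
gripper_width: 0.0001
```

Run:
```python
from h import *
im,K,E=grab("top"); print(blobs(im,(20,120,60),(35,255,255)))
w,_,_=grab("wrist"); cv2.imwrite("pics/p1.png",np.hstack([cv2.resize(im[130:250,230:380],(480,384)),w[:,:320]]))
```

```text
[]
```

View pics/p1.png

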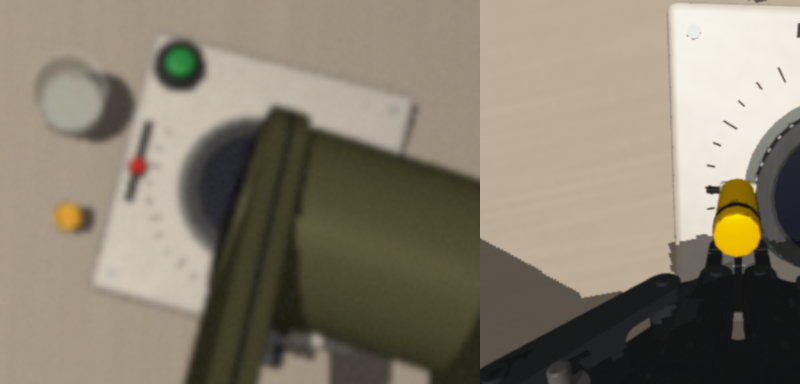

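The post (cap at wrist pixel (257,230)) sits centred against the finger side and the pointer is visible at (225,190). I'll continue round the arc.

apply_moves:
  series:
    - [[-0.0004, 0.0046, 0, -0.075, 0], [-0.0002, 0.0046, 0, -0.075, 0], [0.0002, 0.0046, 0, -0.075, 0], [0.0006, 0.0046, 0, -0.075, 0], [0.0009, 0.0046, 0, -0.075, 0], [0.0012, 0.0044, 0, -0.075, 0], [0.0016, 0.0044, 0, -0.075, 0], [0.0019, 0.0042, 0, -0.075, 0], [0.0022, 0.0041, 0, -0.075, 0], [0.0025, 0.0038, 0, -0.075, 0]]

```text
time: 4.37
eef_pos: [0.4837, -0.0557, 0.0636]
eef_rot: [[0.818, 0.575, -0.0], [0.575, -0.818, -0.001], [-0.001, 0.0, -1.0]]
contact_force: [-1.4, -3.0, 0.3]
gripper_width: -0.0002
```

apply_moves:
  series:
    - [[0.0028, 0.0037, 0, -0.075, 0], [0.003, 0.0035, 0, -0.075, 0], [0.0033, 0.0033, 0, -0.075, 0], [0.0036, 0.0029, 0, -0.075, 0], [0.0037, 0.0027, 0, -0.075, 0], [0, 0, 0, 0, 0], [0, 0, 0, 0, 0]]

```text
time: 4.95
eef_pos: [0.5003, -0.0391, 0.0633]
eef_rot: [[0.971, 0.24, -0.0], [0.24, -0.971, 0.0], [-0.0, -0.0, -1.0]]
contact_force: [-0.5, 0.1, 0.2]
gripper_width: -0.0001
```

Run:
```python
from h import *
s=ctrl.get_state();print(s["eef_pos"])
w,K,E=grab("wrist","p2.png"); print(blobs(w,(20,120,60),(35,255,255),40),blobs(w,(0,150,50),(6,255,255),40)); 
print([proj(K,E,np.array(p)).round() for p in ((.536,-.092,.044),(.5504,-.0063,.043))])
print(measure())
```

```text
[ 0.50025559 -0.03909718  0.06329774]
[([126.1, 167.6], [106, 150, 41, 37, 1150]), ([257.5, 195.0], [236, 179, 43, 36, 879]), ([256.6, 232.3], [232, 207, 50, 52, 2065])] [([221.7, 126.8], [210, 114, 25, 27, 504])]
[array([366., 194.]), array([221., 131.])]
{'red': [[0.5526, -0.0059]], 'blue': [[0.5144, -0.1691]], 'btn': [[0.6167, -0.0358]], 'ring': ([0.5321, -0.0885], (140.0048065185547, 182.9395751953125))}
```

View pics/p2.png

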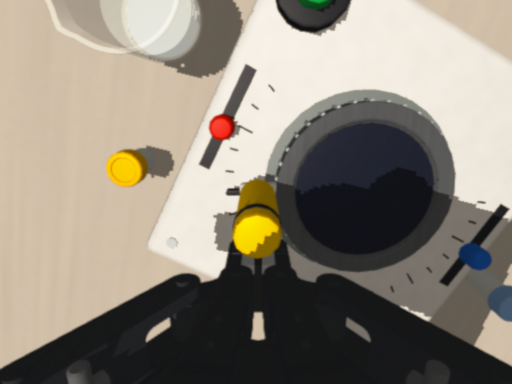

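The wrist view shows the pointer at about (232,191), the red peg at (222,127) and the post cap at (257,232). The pointer is ~22° short, so I'll measure it.

```bash
cat >> h.py <<'E'
C=np.array([.536,-.092])
def point(f=None,C=C,th=60):
    im,K,E=grab("wrist",f)
    w=[b for b in blobs(im,(0,150,50),(6,255,255),100)]
    red=min((ray(K,E,*c,.043)[:2] for c,_ in w),key=lambda p:abs(np.hypot(*(p-C))-.088))
    # base of pointer: dark pixels with radius 70..80 mm at z=.037, near angle of post
    ye=[ray(K,E,*c,.098)[:2] for c,_ in blobs(im,(20,120,60),(35,255,255),500)]
    post=min(ye,key=lambda p:abs(np.hypot(*(p-C))-.06))
    ap=np.arctan2(*(post-C)[::-1])
    v,u=np.nonzero(im.max(2)<th)
    R=(E[:3,:3]@np.linalg.inv(K)@np.vstack([u,v,np.ones_like(u)])); P=(E[:3,3:]+R*(.037-E[2,3])/R[2])[:2].T-C
    r=np.hypot(*P.T); a=np.arctan2(P[:,1],P[:,0])
    k=(r>.071)&(r<.0775)&(abs(a-ap)<.12)
    d=np.rad2deg
    ar=np.arctan2(*(red-C)[::-1])
    print("red",red.round(4),d(ar).round(2),"post",post.round(4),d(ap).round(2),"pointer",k.sum(),d(a[k].mean()).round(2),"spread",d(a[k].std()).round(2),"meanpx",u[k].mean().round(1),v[k].mean().round(1))
    print("remaining deg",d(a[k].mean()-ar).round(2))
E
python3 - <<'E'
from h import *
for c in ([.536,-.092],[.535,-.090],[.5345,-.092]): point(C=np.array(c))
E
```

```text
red [ 0.5525 -0.0059] 79.13 post [ 0.5275 -0.0314] 97.99 pointer 18 103.62 spread 0.23 meanpx 233.0 189.5
remaining deg 24.49
red [ 0.5526 -0.0059] 78.2 post [ 0.5378 -0.0293] 87.36 pointer 0 nan spread nan meanpx nan nan
remaining deg nan
red [ 0.5526 -0.006 ] 78.11 post [ 0.523  -0.0325] 100.98 pointer 26 102.95 spread 0.75 meanpx 233.1 190.5
remaining deg 24.84h.py:49: RuntimeWarning: Mean of empty slice.
  print("red",red.round(4),d(ar).round(2),"post",post.round(4),d(ap).round(2),"pointer",k.sum(),d(a[k].mean()).round(2),"spread",d(a[k].std()).round(2),"meanpx",u[k].mean().round(1),v[k].mean().round(1))
  ret = ret.dtype.type(ret / rcount)
  ret = _var(a, axis=axis, dtype=dtype, out=out, ddof=ddof,
  arrmean = um.true_divide(arrmean, div, out=arrmean,
  ret = ret.dtype.type(ret / rcount)
h.py:50: RuntimeWarning: Mean of empty slice.
  print("remaining deg",d(a[k].mean()-ar).round(2))
```

apply_moves:
  series:
    - [[0.004, 0.0025, 0, -0.075, 0], [0.0041, 0.0021, 0, -0.075, 0], [0.0043, 0.0018, 0, -0.075, 0], [0.0044, 0.0014, 0, -0.075, 0], [0, 0, 0, 0, 0], [0, 0, 0, 0, 0]]

```text
time: 5.7
eef_pos: [0.5172, -0.0316, 0.0631]
eef_rot: [[0.998, -0.059, -0.0], [-0.059, -0.998, 0.0], [-0.0, -0.0, -1.0]]
contact_force: [0.0, 0.4, 0.1]
gripper_width: -0.0004
```

```bash
sed -i 's/for c,_ in blobs(im,(20,120,60),(35,255,255),500)\]/for c,s in sorted(blobs(im,(20,120,60),(35,255,255),500),key=lambda b:-b[1][4]) if abs(np.hypot(*(ray(K,E,*c,.098)[:2]-C))-.06)<.02]/; s/post=min.*/post=ye[0]/; s/<.12)/<.17)/' h.py
python3 - <<'E'
from h import *
print(ctrl.get_state()["eef_pos"])
point("p3.png")
for c in ([.535,-.090],[.5345,-.092]): point(C=np.array(c))
im=cv2.imread("pics/p3.png"); cv2.imwrite("pics/p3z.png",cv2.resize(im[60:260,150:350],(600,600),interpolation=2))
E
```

```text
[ 0.51716915 -0.03160299  0.06311333]
red [ 0.5533 -0.0065] 78.53 post [ 0.5407 -0.0312] 85.61 pointer 26 87.59 spread 2.26 meanpx 231.9 191.3
remaining deg 9.05
red [ 0.5533 -0.0066] 77.61 post [ 0.5406 -0.0312] 84.51 pointer 21 85.99 spread 0.76 meanpx 231.0 189.7
remaining deg 8.39
red [ 0.5534 -0.0066] 77.54 post [ 0.5407 -0.0312] 84.21 pointer 26 86.42 spread 2.27 meanpx 231.9 191.3
remaining deg 8.88
```

View pics/p3z.png

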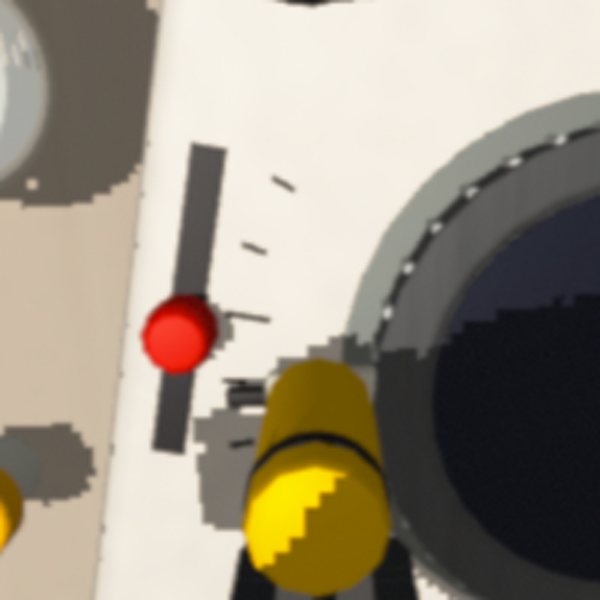

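Pointer at crop (245,395) = px (231.7,191.7); red head at crop (176,336) = px (208.7,172). A tick sits beside the pointer, so I'll compute the angle from these readings.

```bash
cat >> h.py <<'E'
def ang(pp,rr,C=C):
    s=ctrl.get_state(); d=grab("wrist"); K,E=d[1:]
    for c in (C,C+[0,.002],C+[-.0015,0]):
        a=ray(K,E,*pp,.037)[:2]-c; b=ray(K,E,*rr,.043)[:2]-c
        f=lambda q:np.rad2deg(np.arctan2(q[1],q[0])).round(2)
        print(np.hypot(*a).round(4),f(a),np.hypot(*b).round(4),f(b),"rem",(f(a)-f(b)).round(2))
def orbit(phis,p):
    for f in np.deg2rad(phis):
        r=np.array([np.cos(f),np.sin(f)]);t=np.array([r[1],-r[0]]);q=C+.0610*r-.021*t;d=(q-p).round(4);p=p+d;print(np.rad2deg(f),d,p)
E
python3 - <<'E'
from h import *
ang((231,191.7),(208.7,172))
p=ctrl.get_state()["eef_pos"][:2]-C
# rotate the tool about C by -deg
for dg in (3,6,7.5,8.5):
    a=-np.deg2rad(dg);R=np.array([[np.cos(a),-np.sin(a)],[np.sin(a),np.cos(a)]]);print(dg,(R@p-p).round(4),round(a,3))
E
```

```text
0.0753 87.81 0.0875 78.95 rem 8.86
0.0733 87.75 0.0855 78.69 rem 9.06
0.0753 86.67 0.0878 77.99 rem 8.68
3 [0.0032 0.0009] -0.052
6 [0.0064 0.0016] -0.105
7.5 [0.008  0.0019] -0.131
8.5 [0.0091 0.0021] -0.148
```

apply_moves:
  series:
    - [[0.0024, 0.0006, 0, -0.04, 0], [0.0024, 0.0006, 0, -0.04, 0], [0.0022, 0.0005, 0, -0.034, 0], [0, 0, 0, 0, 0], [0, 0, 0, 0, 0]]

```text
time: 6.32
eef_pos: [0.5239, -0.0301, 0.0631]
eef_rot: [[0.985, -0.173, -0.0], [-0.173, -0.985, -0.0], [-0.0, 0.0, -1.0]]
contact_force: [-2.2, 0.4, -0.7]
gripper_width: -0.0001
```

Run:
```python
from h import *
print(ctrl.get_state()["eef_pos"])
im,_,_=grab("wrist","p4.png"); print(blobs(im,(0,150,50),(6,255,255),100))
z=cv2.resize(im[120:220,180:280],(600,600),interpolation=2); cv2.imwrite("pics/p4z.png",z)
```

```text
[ 0.52394678 -0.03008952  0.06314847]
[([208.9, 187.6], [197, 174, 24, 27, 486])]
```

View pics/p4z.png

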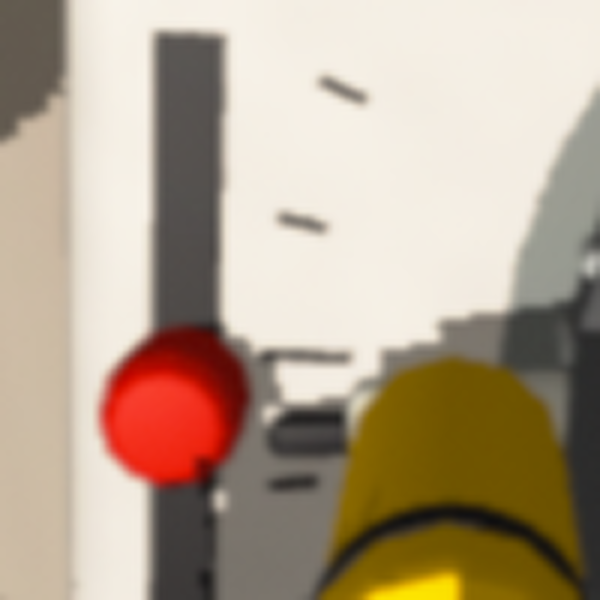

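Pointer top face at crop (305,437) = px (230.8,192.8); red head centre at crop (166,428) = px (207.7,191.3).

Run:
```python
from h import *
ang((230.8,192.8),(207.7,191.3))
p=ctrl.get_state()["eef_pos"][:2]-C
for dg in (1,2):
    a=-np.deg2rad(dg);R=np.array([[np.cos(a),-np.sin(a)],[np.sin(a),np.cos(a)]]);print(dg,(R@p-p).round(4),round(a,3))
```

```text
0.0754 81.96 0.0877 79.87 rem 2.09
0.0734 81.75 0.0857 79.64 rem 2.11
0.0756 80.84 0.088 78.91 rem 1.93
1 [0.0011 0.0002] -0.017
2 [0.0022 0.0004] -0.035
```

apply_moves:
  series:
    - [[0.001, 0.0002, 0, -0.016, 0], [0.001, 0.0002, 0, -0.016, 0], [0, 0, 0, 0, 0], [0, 0, 0, 0, 0]]

```text
time: 6.75
eef_pos: [0.5262, -0.0297, 0.0631]
eef_rot: [[0.979, -0.206, -0.0], [-0.206, -0.979, -0.0], [-0.0, 0.0, -1.0]]
contact_force: [-1.4, -1.0, 0.8]
gripper_width: 0.0002
```

Run:
```python
from h import *
print(ctrl.get_state()["eef_pos"],ctrl.get_state()["contact_force"])
im,_,_=grab("wrist","p5.png"); print(blobs(im,(0,150,50),(6,255,255),100))
z=cv2.resize(im[140:240,180:280],(600,600),interpolation=2); cv2.imwrite("pics/p5z.png",z)
```

```text
[ 0.52622804 -0.02969308  0.06314328] [-1.38136265 -0.9898847   0.77909112]
[([209.3, 192.5], [197, 180, 25, 26, 479])]
```

View pics/p5z.png

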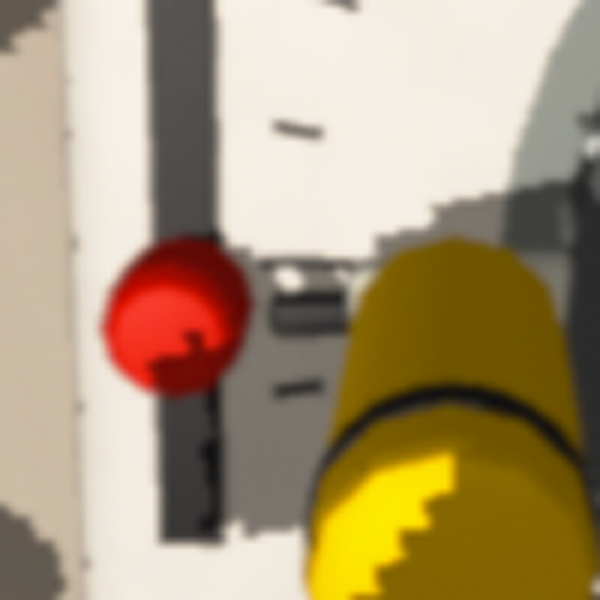

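Pointer top at crop (308,318) = px (231.3,193); red head centre at crop (166,340) = px (207.7,196.7). I'll compute the angle, then back off for a clean look.

Run:
```python
from h import *
ang((231.3,193),(207.7,196.7))
```

```text
0.0751 80.03 0.088 79.94 rem 0.09
0.0732 79.75 0.086 79.7 rem 0.05
0.0754 78.9 0.0882 78.98 rem -0.08
```

apply_moves:
  series:
    - [[-0.006, -0.001, 0, 0, 0], [-0.014, -0.003, 0, 0, 0], [0, -0.01, 0.03, 0, 0], [0, -0.02, 0.04, 0, 0], [0, -0.02, 0.03, 0, 0], [0, 0, 0.01, 0, 0], [0, 0, 0, 0, 0], [0, 0, 0, 0, 0]]

```text
time: 7.52
eef_pos: [0.5063, -0.0819, 0.1706]
eef_rot: [[0.978, -0.206, 0.001], [-0.206, -0.978, 0.0], [0.001, -0.001, -1.0]]
contact_force: [-0.5, 0.4, -0.6]
gripper_width: -0.0001
```

Run:
```python
from h import *
print(ctrl.get_state()["eef_pos"])
im,K,E=grab("wrist","p6.png"); print(blobs(im,(0,150,50),(6,255,255),60))
u,v=proj(K,E,np.array([.545,-.03,.04])).astype(int); print(u,v)
u0,v0=max(0,min(u-60,392)),max(0,min(v-60,264)); print("origin",u0,v0, proj(K,E,np.array([.536,-.092,.044])))
cv2.imwrite("pics/p6z.png",cv2.resize(im[v0:v0+120,u0:u0+120],(600,600),interpolation=2))
print(measure())
```

```text
[ 0.50626362 -0.08189681  0.17055357]
[([165.2, 147.2], [159, 141, 15, 15, 146])]
193 150
origin 133 90 [262.8933013  146.70749547]
{'red': [[0.5533, -0.0067]], 'blue': [[0.5136, -0.1729]], 'btn': [[0.6268, -0.0356]]}
```

View pics/p6z.png

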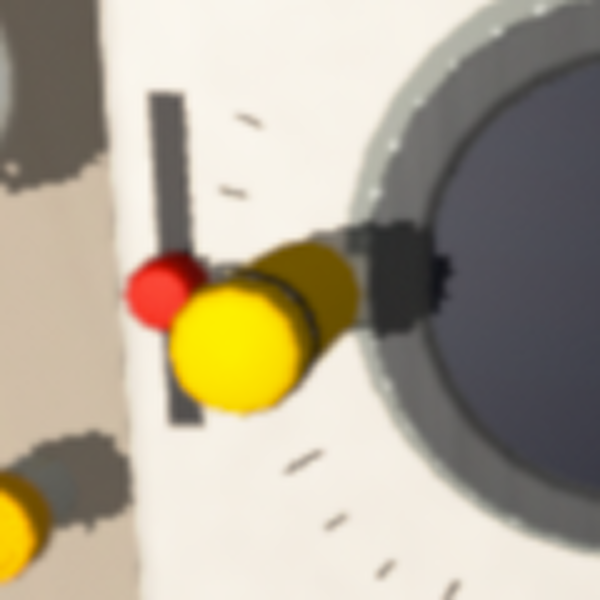

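The post hides the pointer from here: cap at px (180,160), red peg at (165,147). Before release the pointer was within 0.1° of the peg. I'll move above the button and look back from there.

apply_moves:
  series:
    - [[0.02, 0.008, 0.01, 0, 0], [0.02, 0.008, 0, 0, 0], [0.02, 0.008, 0, 0, 0], [0.02, 0.008, 0, 0, 0], [0.02, 0.008, 0, 0, 0], [0.02, 0.007, -0.01, 0, 0], [0, 0, 0, 0, 0], [0, 0, 0, 0, 0]]

```text
time: 8.28
eef_pos: [0.6252, -0.0337, 0.1671]
eef_rot: [[0.979, -0.204, -0.006], [-0.204, -0.979, 0.001], [-0.006, 0.0, -1.0]]
contact_force: [-1.0, -0.1, -0.7]
gripper_width: 0.0001
```

Run:
```python
from h import *
print(ctrl.get_state()["eef_pos"])
im,K,E=grab("wrist","p7.png"); print(E.round(3)); print(measure())
for p in ((.536,-.092,.044),(.552,-.0065,.043),(.6265,-.035,.052),(.549,-.017,.037)): print(proj(K,E,np.array(p)).round())
t,_,_=grab("top"); cv2.imwrite("pics/p7z.png",np.hstack([im,cv2.resize(t[140:236,240:312],(288,384),interpolation=2)]))
```

```text
[ 0.6251619  -0.03371885  0.16709841]
[[-0.203 -0.936 -0.289  0.699]
 [-0.979  0.194  0.059 -0.048]
 [ 0.     0.295 -0.956  0.31 ]
 [ 0.     0.     0.     1.   ]]
{'blue': [[0.5164, -0.1719]], 'btn': [[0.6287, -0.0351]], 'ring': ([0.6725, -0.0898], (309.9086608886719, 376.9989013671875))}
[335. 255.]
[246. 256.]
[260. 181.]
[257. 254.]
```

View pics/p7z.png

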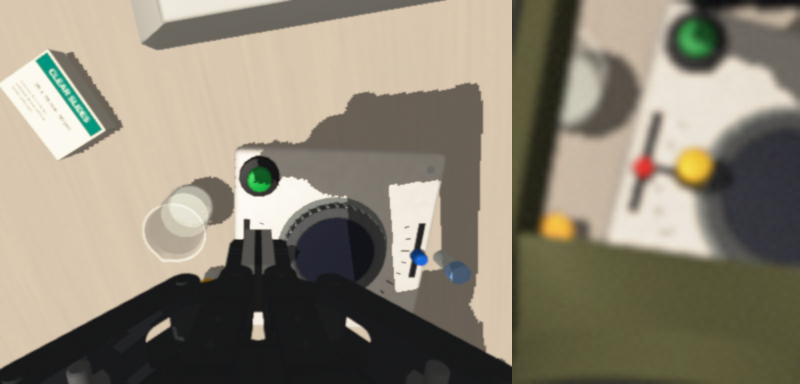

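Top view (right half): the red peg at (644,168), the pointer joining at ~(665,168) and the post cap at (695,166) look aligned. I'll check it numerically before pressing.

Run:
```python
from h import *
ims=[]
for _ in range(4): im,K,E=grab("top"); ims.append(im.astype(float))
im=np.mean(ims,0); g=im.max(2); print(g[178:186,270:290].round().astype(int))
im8=im.astype(np.uint8)
b=blobs(im8,(0,120,50),(8,255,255),9);y=blobs(im8,(20,120,60),(35,255,255),20);print(b,y)
D=np.rad2deg
f=lambda u,v,z,c=C:(lambda q:(np.hypot(*q).round(4),D(np.arctan2(q[1],q[0])).round(2)))(ray(K,E,u,v,z)[:2]-c)
for c in (C,np.array([.5353,-.0924]),np.array([.535,-.091])):
  for bb in b: print("red",f(*bb[0],.043,c))
  for bb in y: print("post",f(*bb[0],.098,c))
  for u in (276,277,278,279): 
    col=np.clip(130-g[178:188,u],0,None); v=(col*np.arange(178,188)).sum()/max(col.sum(),1e-6); print(u,v.round(2),f(u,v,.037,c))
```

```text
[[224 220 186 138 130 180 225 235 235 234 230 229 231 235 236 234 230 222
  202 167]
 [222 219 199 173 163 188 224 233 234 233 229 228 236 240 241 240 236 231
  217 176]
 [221 222 218 206 190 187 202 217 224 226 221 224 238 244 243 242 239 235
  226 184]
 [216 222 224 221 199 174 162 168 181 188 189 212 237 244 244 243 240 236
  225 178]
 [206 212 220 215 190 160 142 135 134 132 144 188 230 242 244 243 241 235
  214 160]
 [198 186 189 186 169 163 174 176 164 142 132 161 209 234 241 240 236 225
  187 128]
 [194 151 139 144 155 184 217 225 216 192 160 144 165 200 221 224 212 186
  144  91]
 [184 124 108 145 182 210 228 232 232 225 198 159 138 145 160 163 151 129
   98  63]]
[([185.8, 35.9], [184, 34, 5, 5, 18]), ([272.6, 181.6], [271, 179, 5, 6, 20])] [([285.5, 181.6], [281, 177, 10, 10, 72]), ([251.0, 196.1], [249, 194, 5, 5, 21])]
red (np.float64(0.4777), np.float64(39.74))
red (np.float64(0.0866), np.float64(80.36))
post (np.float64(0.0584), np.float64(81.32))
post (np.float64(0.1349), np.float64(100.67))
276 0.0 (np.float64(0.4729), np.float64(10.66))
277 0.0 (np.float64(0.4724), np.float64(10.36))
278 0.0 (np.float64(0.472), np.float64(10.07))
279 0.0 (np.float64(0.4716), np.float64(9.78))
red (np.float64(0.4785), np.float64(39.72))
red (np.float64(0.0871), np.float64(79.95))
post (np.float64(0.059), np.float64(80.7))
post (np.float64(0.1352), np.float64(100.34))
276 0.0 (np.float64(0.4736), np.float64(10.69))
277 0.0 (np.float64(0.4732), np.float64(10.4))
278 0.0 (np.float64(0.4728), np.float64(10.1))
279 0.0 (np.float64(0.4724), np.float64(9.81))
red (np.float64(0.4779), np.float64(39.57))
red (np.float64(0.0858), np.float64(79.59))
post (np.float64(0.0576), np.float64(80.18))
post (np.float64(0.1337), np.float64(100.32))
276 0.0 (np.float64(0.4737), np.float64(10.52))
277 0.0 (np.float64(0.4732), np.float64(10.22))
278 0.0 (np.float64(0.4728), np.float64(9.93))
279 0.0 (np.float64(0.4724), np.float64(9.64))
```

Run:
```python
from h import *
im=np.mean([grab("top")[0].astype(float) for _ in range(3)],0); _,K,E=grab("top"); g=im.max(2)
for c in (C,np.array([.5353,-.0924]),np.array([.535,-.091])):
  for u in (276,277,278,279):
    col=np.clip(205-g[180:185,u],0,None); v=(col*np.arange(180,185)).sum()/col.sum(); q=ray(K,E,u,v,.037)[:2]-c; print(u,v.round(2),np.hypot(*q).round(4),np.rad2deg(np.arctan2(q[1],q[0])).round(2))
```

```text
276 181.89 0.0787 79.23
277 181.93 0.0764 78.94
278 182.12 0.074 78.88
279 182.44 0.0715 79.06
276 181.89 0.0792 78.79
277 181.93 0.0769 78.48
278 182.12 0.0745 78.41
279 182.44 0.072 78.57
276 181.89 0.0779 78.37
277 181.93 0.0756 78.05
278 182.12 0.0732 77.96
279 182.44 0.0707 78.11
```

Top view: pointer -1.3° and post +1° relative to the peg, averaging about zero. Each is within the sub-pixel error, and the close wrist view gave 0.1°. The ring is set, so I'll press the button.

apply_moves:
  series:
    - [[0.0015, -0.0013, -0.02, 0, 0], [0, 0, -0.03, 0, 0], [0, 0, -0.03, 0, 0], [0, 0, -0.02, 0, 0], [0, 0, -0.008, 0, 0], [0, 0, 0, 0, 0], [0, 0, 0, 0, 0]]

```text
time: 9.42
eef_pos: [0.6282, -0.0366, 0.0628]
eef_rot: [[0.979, -0.206, 0.0], [-0.206, -0.979, -0.0], [0.0, -0.0, -1.0]]
contact_force: [0.8, 0.3, 0.6]
gripper_width: 0.0001
```

apply_moves:
  series:
    - [[0, 0, -0.003, 0, 0], [0, 0, -0.003, 0, 0], [0, 0, -0.002, 0, 0], [0, 0, -0.002, 0, 0], [0, 0, -0.001, 0, 0], [0, 0, 0, 0, 0], [0, 0, 0, 0, 0]]

```text
time: 10.0
eef_pos: [0.628, -0.0365, 0.0518]
eef_rot: [[0.979, -0.206, 0.001], [-0.206, -0.979, -0.0], [0.001, -0.0, -1.0]]
contact_force: [0.2, 0.4, 0.2]
gripper_width: 0.0003
```

apply_moves:
  series:
    - [[0, 0, -0.002, 0, 0], [0, 0, -0.002, 0, 0], [0, 0, -0.001, 0, 0], [0, 0, -0.001, 0, 0], [0, 0, 0, 0, 0], [0, 0, 0, 0, 0]]

```text
time: 10.5
eef_pos: [0.628, -0.0365, 0.0461]
eef_rot: [[0.979, -0.206, 0.001], [-0.206, -0.979, -0.0], [0.001, -0.0, -1.0]]
contact_force: [-0.4, 0.7, 5.9]
gripper_width: 0.0001
```

apply_moves:
  series:
    - [[0, 0, -0.001, 0, 0], [0, 0, 0, 0, 0], [0, 0, 0, 0, 0], [0, 0, 0, 0, 0]]

```text
time: 10.83
eef_pos: [0.6281, -0.0365, 0.0459]
eef_rot: [[0.979, -0.206, 0.001], [-0.206, -0.979, -0.0], [0.001, -0.0, -1.0]]
contact_force: [-2.4, 0.1, 10.7]
gripper_width: -0.0003
```

The button is bottomed: the force reached 10.7 N and z stopped at 0.046. I'll raise the tool and move clear.

apply_moves:
  series:
    - [[0, 0, 0.003, 0, 0], [0, 0, 0.01, 0, 0], [0, 0, 0.03, 0, 0], [0, 0, 0.03, 0, 0], [0, 0, 0.03, 0, 0], [0, 0, 0.03, 0, 0], [0, -0.03, 0.03, 0, 0], [0, -0.03, 0, 0, 0], [0, 0, 0, 0, 0], [0, 0, 0, 0, 0]]

```text
time: 11.67
eef_pos: [0.6275, -0.0974, 0.2075]
eef_rot: [[0.978, -0.208, 0.0], [-0.208, -0.978, -0.0], [0.0, 0.0, -1.0]]
contact_force: [0.2, 0.7, -0.3]
gripper_width: 0.0
```

Run:
```python
from h import *
s=ctrl.get_state();print(s["time"],s["eef_pos"],s["contact_force"].round(1))
im,K,E=grab("wrist"); t,K1,E1=grab("top"); sc,_,_=grab("scene")
print("top yellow",blobs(t,(20,120,60),(35,255,255),15),"red",blobs(t,(0,120,50),(8,255,255)),"orange",blobs(t,(8,150,100),(20,255,255)))
cv2.imwrite("pics/p8.png",np.vstack([np.hstack([cv2.resize(im,(400,300)),cv2.resize(t[130:250,220:380],(400,300))]),cv2.resize(sc[140:260,180:360],(450,300))[:, :450] if 0 else np.hstack([cv2.resize(sc[140:260,190:350],(400,300),interpolation=2),np.zeros((300,400,3),np.uint8)])]))
```

```text
11.6667 [ 0.62753213 -0.09735165  0.20748112] [ 0.2  0.7 -0.3]
top yellow [([250.7, 196.9], [249, 194, 5, 7, 27])] red [([185.8, 35.8], [184, 33, 5, 6, 20]), ([272.6, 181.6], [271, 179, 5, 6, 20])] orange [([251.1, 197.5], [247, 194, 9, 8, 43])]
```

View pics/p8.png

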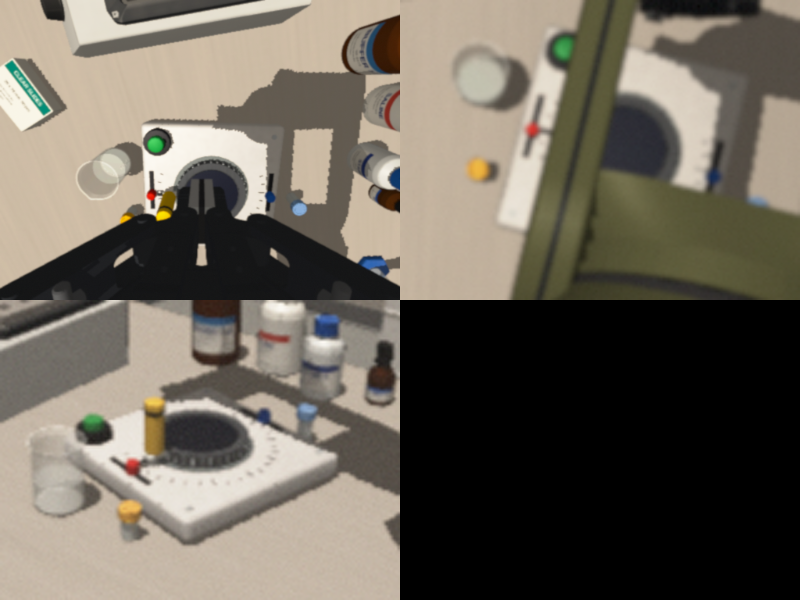

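The views show both vials and the beaker standing and unmoved, the button up, and the pointer aimed at the red peg. The robot touches nothing, so I'm handing in.

```bash
python3 -c "
from plant import ctrl
print(ctrl.sign_off())"
```

```text
the job is handed in; nothing more can be done
None
```

The ring is set to the red peg, the lamp button was pressed fully down and released after that, and the job is handed in at about 12 s of the 51 s allowed. I pushed the post about 114° clockwise round its arc with the side of the shut fingers, without gripping it.

- **Ring setting:** The last close wrist view put the pointer within 0.1° of the red peg. The coarser top view disagreed slightly: the pointer read about 1.3° to one side and the post about 1° to the other, roughly half a pixel. I took that as measuring error. After backing off, I checked the pointer by eye in the later pictures but did not measure it close up again.
- **Button:** It bottomed with the tool at 46 mm and 10.7 N, then came back up; the last pictures show it up.
- **Other objects:** The last pictures show both vials and the beaker standing. They look unmoved, though I measured that only for the amber vial. The robot was touching nothing at hand-in.

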